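# Clear the tomato and hold the check glass in the fruit meter's light path

## Robot

A 6-joint arm with a two-finger parallel gripper is mounted at the origin on the work surface. World frame = base frame: x ahead of the robot, y to its left, z up, the work surface at z = 0. Lengths are in m, angles in rad, forces in N, time in s.
With the tool pointing down it reaches from about 0.275 to 0.725 m from the base axis. Payload 5.6 kg.
Tool frame: the origin (TCP) lies at the very end of the fingers, on their centre line; the grasp point (between the pads) lies 19 mm behind it (grip_point_offset is the distance from the TCP to the grasp point, in m); z points along the fingers, x is the direction in which the jaws open and shut, and the axes are right-handed (so a half turn about z gives the same grasp; the last joint's range is limited). The gripper opens to 85 mm and grips with 20 to 120 N. Pads are 22 mm wide; open, the fingers measure 114 mm over their backs; the gripper's body (76 mm by 85 mm) begins 54 mm behind the grasp point. The pads swing forward as they close: fully open they stand 13 mm farther back than shut.
Start: joints at [1.575, 0.255, 0.108, 0, -1.424, -0.285], TCP at [0.152, 0.528, 0.231] pointing down, gripper open.
Joint ranges: [-2.95, 2.95], [-1.21, 1.97], [-1.09, 1.5], [-2.87, 1.71], [-2.94, -0.07], [-3.05, 3.05]. Speed limits (rad/s): [2.57, 2.57, 3.14, 3.14, 3.14, 3.14].

## Interface

Orientations are given as a unit quaternion [w, x, y, z].
In Python, from rig import state, capture, hand_in, grip_point_offset gives the robot as it stands. The module is installed in compiled form; this text tells all that it offers.
- The arm moves only by the tool play_rows, never from a script. Its argument "series" is a list of rows, each a list of 5 numbers: the closure, from 0 (fully open) to 1 (shut), then the shift along the tool's x, y, z in mm, then the turn about the tool's z in rad. A call has exactly 5 rows; each row shifts and turns the commanded pose from where the row before left it, along the tool's axes as they then stand; what a row does not reach is not made up. A row lasts 1/10 s, in which the tool goes at most 50 mm and 8.59 degrees, less where a joint would pass 70% of its speed; a pose out of reach is approached as far as the arm can. A call is refused whole if a number of a shift passes 50 or a number of a turn 0.15, either way. A call with a gripper value outside its range is refused whole. The fingers move at their own pace and stop on an object; the grip force is fixed at half the most. Time passes only in rows, so rows that do not move let the fingers close, or fill a call up. It gives the time, the measured TCP pose, the force and the opening at its end, in the units of the state.
- state(): the state, without advancing time (a new reading comes with each control period).
- capture(name): name is "scene" or "side" or "wrist"; returns a dict with "color" (420x560x3 uint8, red, green, blue), "fx", "fy", "cx", "cy" (pixels), "R" (3x3) and "t" (3): a world point X has camera coordinates R X + t. Camera axes: x right, y down, z forward; pixel columns grow to the right and rows downward; lengths in m; the calibration is good to about 2 mm. A picture is of the moment at which its call begins. There is no depth.
- hand_in(): hands the job in, once; it reports no verdict.
The state is a dict: "t": time; "joint_pos": joint angles; "joint_vel": joint speeds; "tau": joint torques, N m; "position": TCP position; "ee_rot": TCP orientation; "wrist_force": force on the tool from outside, world axes, zero at the start; "ft_torque": the same for the moment, N m; "finger_gap": finger opening in m.
Only numpy, scipy, OpenCV 4.12 (cv2) and the standard library are available. Lean on these libraries where they do the work, as an engineer would, in place of code of your own. Each camera call takes 0.05 s, during which the arm holds its last target. There are 200 camera calls.

## Task

The tomato in the fruit light meter has been read: take it out of the meter's cup and lower it gently, without dropping it, into the deep black harvest pot, and let it go there. Then check the meter: take the green reference glass out of the rack, gripping it only by its two frosted side faces with the fingers never on the clear end windows, and hold it upright in the middle of the meter's light path, windows facing lamp and sensor and the beam passing through their middle, without the glass touching the meter. Finish while still holding it steady there; leave the other glasses and everything else on the table where they are.

Things in the scene. Friction and masses are not known exactly. Their poses are not given: they have to be found in the camera images.
- meter: Open-path fruit light meter, fixed. Ivory base 110 mm (its x) by 255 mm (y -110 to 145), 30 mm high; low black readout, 29 mm high, at its front, out to x = -103. Grey lamp house with silver fins at +y, ivory sensor house at -y, both 118 mm high, up to 66 mm wide in x. The 100 mm gap between them is open to front, back and above. Origin on the table under the gap's centre; the beam runs along y.
- lamp_tip (a point): Face of the lamp's black lens barrel (38 mm wide), on the beam, 50 mm from the middle of the gap, 95 mm above the table. The grey lamp house behind it begins 70 mm from the middle.
- sensor_tip (a point): Face of the sensor's black snout (30 mm wide), on the beam, opposite the lamp, 50 mm from the middle of the gap. The ivory sensor house behind it begins 62 mm from the middle.
- cup_floor (a point): Floor of the round black rubber fruit cup on a thin post in the middle of the gap, 58 mm above the table, straight under the beam. The cup is 56 mm across outside, its lip 4 mm above this point (62 mm above the table).
- beam (a point): Middle of the light path: the centre of the gap on the axis of lamp and sensor, straight above the fruit cup, 95 mm above the table. Axes as the meter: y along the beam (towards the lamp), z up. The beam is about 8 mm wide.
- tomato: Loose ripe red tomato, slightly flattened ball 60 mm in diameter and 49 mm high with a flat base 26 mm across and a green calyx on top, about 70 to 130 g. It stands upright in the fruit cup of the meter. Origin at the middle of its base.
- tomato_mid (a point): Centre of the tomato at its widest (60 mm), 26 mm above its base; 84 mm above the table at the start.
- pot: Deep round black harvest pot, fixed, open above: 180 mm across and 95 mm high outside, 148 mm across at the bottom, wall 4 mm, with a pale felt pad 138 mm across on the floor. Origin under its centre on the table.
- pot_in (a point): Centre of the top of the felt pad in the harvest pot, 13 mm above the table (82 mm below the rim). z is up.
- rack: White rack for reference glasses, fixed: a block 200 mm long (its x), 46 mm wide (its y), 22 mm high with three slots in a row along x, 64 mm apart, 45 by 27 mm and 10 mm deep. Origin under its centre on the table.
- green: Loose green reference glass (cuvette shape, solid), 70 to 130 g, in one of the rack's slots, drawn at random: 42 mm long (its x, the light path), 24 mm wide (y), 42 mm high, plus a narrower 34 x 18 x 6 mm green cap. The long sides (+y, -y) are frosted, the ends (+x, -x) are clear windows. Base 12 mm above the table; 32 mm of the frosted faces stand above the rack. Origin under its centre.
- green_mid (a point): Centre of the green glass body, 21 mm above its base (33 mm above the table while in the rack): the point to bring onto the beam. Axes as the glass: x along the light path through the windows, y across the frosted faces.
- green_frosted_a: The frosted (pale, matt) face of the green glass at its +y side, 38 mm long and 42 mm high, its outside 12 mm from the middle. Origin at the foot of this 2 mm plate, 11 mm from the glass's centre.
- green_frosted_b: The frosted face of the green glass at its -y side, as the other.
- green_windows: The two clear end windows of the green glass, 18 mm wide and 42 mm high, outsides 21 mm either side of its middle. Origin as the glass. Fingers must not touch them.
- amber: Loose amber reference glass standing in the rack, 70 to 130 g: the same shape and size as the green one, with amber cap and windows. A bystander: leave it in its slot. Origin under its centre.
- blue: Loose blue reference glass standing in the rack, 70 to 130 g: the same shape and size as the green one, with blue cap and windows. A bystander: leave it in its slot. Origin under its centre.
- cup: Red drinking cup, 72 mm across, 85 mm high, loose, a bystander at the far edge. Origin under its centre.
- smallpot: Small black nursery pot, 70 mm across, 65 mm high, loose, a bystander at the far edge. Origin under its centre.
- tomato2: Orange tomato 56 mm across standing on the table at the far edge, loose, a bystander. Origin under its centre.
- tomato3: Unripe green tomato 54 mm across standing on the table at the far edge, loose, a bystander. Origin under its centre.
- jar: Amber glass jar with green cap, 60 mm across, 80 mm high, loose, a bystander at the far edge. Origin under its centre.
Not all that is in view belongs to the job. What is shaped like the tomato but blue is not meant. Leave any yellow look-alike of the green alone.

How it is judged:
By the outcome, as a careful person would: the job done as asked, in the order asked, and still so for the second after the job is handed in, while the arm keeps its last pose, push and grip.
It also fails if it takes over 54 s, if anything falls off the work surface, if the arm or the gripper's body presses on something with over 40 N, if the wrist force passes 120 N, or if a joint passes its speed limit or range.

## Working session

There is one attempt and no reset: what is moved stays moved. The work goes in short steps, Python scripts to look and compute and a tool call to move; the robot and the scene stay as the last step left them, time stands still between calls to the robot, and variables do not carry over. Pictures are saved under pics/ and viewed, about 8 in all and at most 12, crops included, and the job is handed in when it is done.

Besides the shell and the picture viewer there is one more tool, called after "Call:" as name([rows], argument=value, ...), one row to a line, values as JSON. play_rows: Moves the arm, as the interface text tells. Its arguments: {"type":"object","properties":{"series":{"type":"array"}},"required":["series"]}

```bash
ls; mkdir -p pics
cat > h.py <<'E'
import numpy as np, cv2
from rig import state, capture, hand_in, grip_point_offset
def cap(n,f):
    c=capture(n); cv2.imwrite(f'pics/{f}.png',c['color'][:,:,::-1]); np.save(f'pics/{f}.npy',c,allow_pickle=True); return c
def ld(f): return np.load(f'pics/{f}.npy',allow_pickle=True).item()
def ray(c,u,v):
    d=np.array([(u-c['cx'])/c['fx'],(v-c['cy'])/c['fy'],1]); R=np.array(c['R']); return -R.T@np.array(c['t']), R.T@d
def onz(c,u,v,z):
    o,d=ray(c,u,v); return o+d*(z-o[2])/d[2]
def proj(c,X):
    p=np.array(c['R'])@np.array(X)+c['t']; return np.array([c['fx']*p[0]/p[2]+c['cx'],c['fy']*p[1]/p[2]+c['cy']])
E
python3 - <<'E'
from h import *
a=cap('scene','s0');b=cap('side','d0');w=cap('wrist','w0')
for c in (a,b,w): print(ray(c,280,210), c['fx'])
s=state();print({k:np.round(v,3) for k,v in s.items()},grip_point_offset)
E
```

```text
pics
(array([0.98162106, 0.25504143, 0.83922346]), array([-0.45395383, -0.27573365, -0.84735351])) 412.4527491693277
(array([ 0.3962189 , -0.51121723,  0.74806669]), array([ 0.20436341,  0.60548912, -0.76919694])) 396.2620655589685
(array([0.22103003, 0.50972929, 0.3723822 ]), array([-0.27006617,  0.10311875, -0.95767656])) 368.2890179038624
{'t': np.float64(0.15), 'joint_pos': array([ 1.575,  0.256,  0.107, -0.   , -1.424, -0.285]), 'joint_vel': array([ 0.001, -0.   ,  0.005,  0.003, -0.001, -0.001]), 'tau': array([-0.0000e+00, -3.8694e+01,  2.3808e+01,  5.3670e+00, -5.0000e-03,
       -0.0000e+00]), 'position': array([0.152, 0.528, 0.231]), 'ee_rot': array([-0.001, -0.601,  0.799, -0.   ]), 'wrist_force': array([ 0.247,  0.498, -0.308]), 'ft_torque': array([ 0.031,  0.008, -0.05 ]), 'finger_gap': np.float64(0.085)} 0.0187
```

View pics/s0.png

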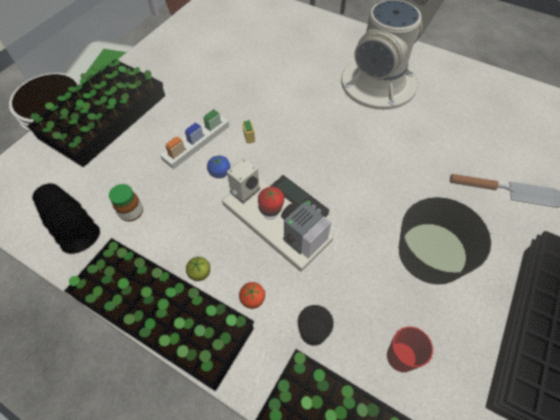

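View pics/d0.png

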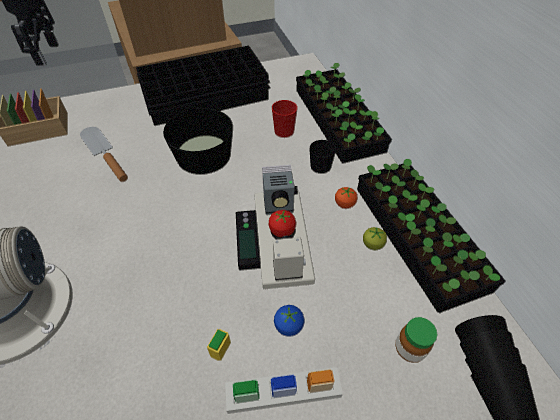

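The scene view shows the red tomato at (270,200) and the pot at (445,240). The rack is at (195,140), with the green glass in its far-right slot at (212,118). In the side view the meter is at (282,225), the rack at (283,388) and the green glass at (245,390).

Run:
```python
from h import *
a=cv2.imread('pics/s0.png');b=cv2.imread('pics/d0.png')
r=lambda i,x,y,w,h,W,H:cv2.resize(i[y:y+h,x:x+w],(W,H),interpolation=cv2.INTER_CUBIC)
L=np.vstack([r(a,210,150,133,100,400,300),r(a,150,95,133,100,400,300)])
R=np.vstack([r(b,220,155,133,100,400,300)[:],r(b,200,320,160,100,400,250),np.zeros((50,400,3),np.uint8)])
cv2.imwrite('pics/z0.png',np.hstack([L,R]))
def hsv(c): return cv2.cvtColor(c['color'],cv2.COLOR_RGB2HSV)
def cent(c,lo,hi,box):
    m=cv2.inRange(hsv(c),lo,hi); x0,y0,x1,y1=box; M=np.zeros_like(m); M[y0:y1,x0:x1]=m[y0:y1,x0:x1]
    n,l,st,ce=cv2.connectedComponentsWithStats(M); i=1+np.argmax(st[1:,4]); return ce[i],st[i]
A=ld('s0');B=ld('d0')
def tri(p,q):
    (o1,d1),(o2,d2)=ray(A,*p),ray(B,*q); s=np.linalg.lstsq(np.c_[d1,-d2],o2-o1,rcond=None)[0]
    P,Q=o1+d1*s[0],o2+d2*s[1]; return (P+Q)/2,np.linalg.norm(P-Q)
for n,lo,hi,ba,bb in [('tom',(0,120,50),(9,255,255),(240,170,300,225),(260,200,305,245)),
 ('green',(45,90,30),(85,255,255),(200,105,225,135),(228,375,265,400)),
 ('blue',(100,120,30),(130,255,255),(180,120,206,146),(265,370,300,400)),
 ('amb',(5,150,80),(18,255,255),(160,135,190,160),(300,365,338,395)),
 ('pad',(25,15,120),(80,120,255),(395,200,490,285),(165,105,235,170))]:
    p,sp=cent(A,lo,hi,ba);q,sq=cent(B,lo,hi,bb); print(n,p.round(1),sp,q.round(1),sq,*tri(p,q))
```

```text
tom [271.4 199.2] [259 187  25  25 423] [281.6 223.4] [269 210  27  27 498] [ 0.56333467 -0.0224892   0.08261984] 0.0027501621154331695
green [210.2 114.8] [205 111  11   9  45] [245.1 387.7] [233 380  26  20 327] [ 0.40271093 -0.31018601  0.05515299] 0.00040230499037477435
blue [192.  128.3] [187 124  12  10  59] [282.7 382.3] [271 375  26  21 308] [ 0.46485585 -0.32237555  0.05453776] 0.0006470648181127463
amb [173.  142.1] [167 138  13  10  61] [319.3 377.5] [307 370  27  21 317] [ 0.52623916 -0.33487     0.05408358] 0.0011454164381097388
pad [436.5 247.2] [ 405  224   61   48 2048] [200.9 143.2] [180 136  43  15 421] [0.45882191 0.33401157 0.03978511] 0.004404002871959122
```

View pics/z0.png

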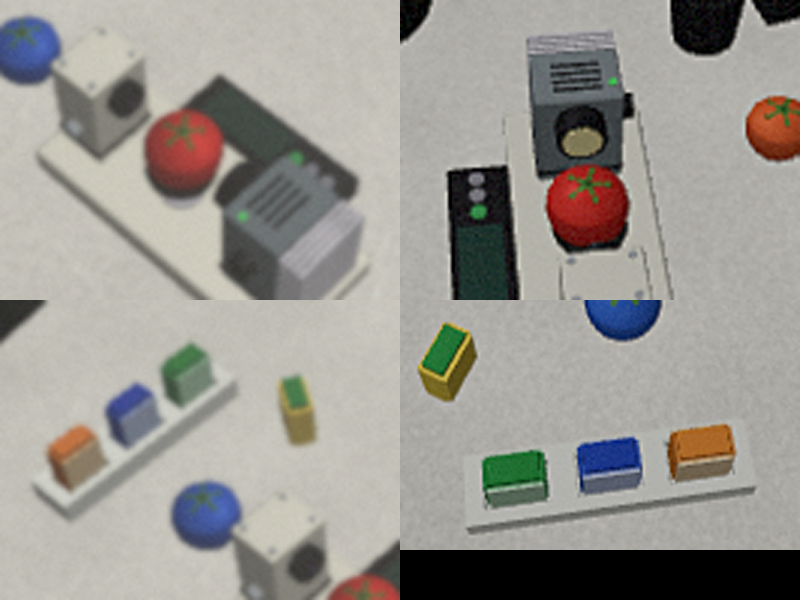

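View pics/w0.png

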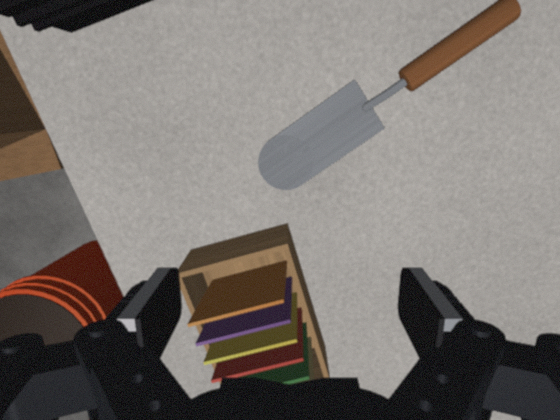

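The zoom shows the rack, with the green slot at the robot end and the yellow decoy outside it. It also shows the meter's readout and houses. Next I get the meter yaw and the pot centre.

```bash
cat >> h.py <<'E'
def plan(x,y,z,yaw,n=5):
    """print rows (per row shift/turn), jaw yaw in deg mod 180"""
    from scipy.spatial.transform import Rotation as Ro
    s=state(); R=Ro.from_quat(np.roll(s['ee_rot'],-1)).as_matrix(); p=np.array(s['position'])
    y0=np.degrees(np.arctan2(R[1,0],R[0,0])); dy=(yaw-y0+90)%180-90
    for k in range(n):
        # axes at row k: after k turns
        t=-np.radians(dy)/n
        Rk=R@Ro.from_rotvec([0,0,t*k]).as_matrix()
        print(np.round(Rk.T@((np.array([x,y,z])-p)/n)*1000,1),round(t,3))
    print('yaw0',y0.round(2),'d',((np.array([x,y,z])-p)*1000).round(1),'dyaw',dy.round(2),'tilt',R[:,2].round(4))
E
python3 - <<'E'
from h import *
from scipy.optimize import least_squares
A=ld('s0');B=ld('d0')
g=cv2.cvtColor(B['color'],cv2.COLOR_RGB2GRAY)
# readout
M=np.zeros_like(g);M[205:275,228:263]=(g[205:275,228:263]<80)*255
n,l,st,ce=cv2.connectedComponentsWithStats(M);i=1+np.argmax(st[1:,4]);print(st[i])
c=cv2.findContours((l==i).astype(np.uint8),0,1)[0][0][:,0]
P=np.array([onz(B,u,v,.029)[:2] for u,v in c])
r=cv2.minAreaRect((P*1000).astype(np.float32));print('readout',r,cv2.boxPoints(r))
# pot: rim
pts=[]
for C,box in ((A,(385,190,500,290)),(B,(160,100,238,175))):
    g=cv2.cvtColor(C['color'],cv2.COLOR_RGB2GRAY);x0,y0,x1,y1=box
    M=np.zeros_like(g);M[y0:y1,x0:x1]=(g[y0:y1,x0:x1]<85)*255
    n,l,st,ce=cv2.connectedComponentsWithStats(M);i=1+np.argmax(st[1:,4]);print(st[i])
    c=cv2.findContours((l==i).astype(np.uint8),0,1)[0];c=max(c,key=len)[:,0]
    h=cv2.convexHull(c)[:,0]; v_mid=st[i][1]+st[i][3]*.42
    Q=np.array([onz(C,u,v,.095)[:2] for u,v in c if v<v_mid])
    f=least_squares(lambda q:np.hypot(*(Q-q[:2]).T)-.09,Q.mean(0),loss='soft_l1',f_scale=.003);print('pot',f.x,np.sqrt(np.mean(f.fun**2)))
E
```

```text
[ 236  210   25   60 1195]
readout ((491.9620666503906, 1.352783203125), (159.34017944335938, 47.60095977783203), 77.5716781616211) [[451.57288  -71.328026]
 [498.05838  -81.57261 ]
 [532.35126   74.03359 ]
 [485.86575   84.278175]]
[ 399  198   91   86 3843]
pot [0.46103781 0.33404309] 0.0014254070489367983
[ 160  100   78   74 4117]
pot [0.45907065 0.38101666] 0.017556901950189788
```

```bash
python3 -c "
from h import *
plan(.563,-.022,.24,-12.4,15)"
```

```text
[ 27.6 -36.5  -0.6] 0.1
[ 23.9 -39.1  -0.6] 0.1
[ 19.8 -41.3  -0.6] 0.1
[ 15.6 -43.   -0.6] 0.1
[ 11.2 -44.4  -0.6] 0.1
[  6.7 -45.3  -0.6] 0.1
[  2.1 -45.7  -0.6] 0.1
[ -2.5 -45.7  -0.6] 0.1
[ -7.1 -45.2  -0.6] 0.1
[-11.6 -44.3  -0.6] 0.1
[-15.9 -42.9  -0.6] 0.1
[-20.2 -41.1  -0.6] 0.1
[-24.2 -38.9  -0.6] 0.1
[-27.9 -36.2  -0.6] 0.1
[-31.4 -33.3  -0.6] 0.1
yaw0 -106.09 d [ 410.7 -550.1    9.4] dyaw -86.31 tilt [-3.0e-04 -1.4e-03 -1.0e+00]
```

Call:
play_rows([
  [0, 28, -36, -1, 0.1],
  [0, 24, -39, -1, 0.1],
  [0, 20, -41, -1, 0.1],
  [0, 16, -43, 0, 0.1],
  [0, 11, -44, 0, 0.1],
])

```text
t: 0.65
position: [0.2886, 0.3431, 0.2342]
ee_rot: [-0.0, -0.383, 0.924, 0.0]
wrist_force: [0.8, 0.0, -1.0]
finger_gap: 0.0854
```

Call:
play_rows([
  [0, 7, -45, -1, 0.1],
  [0, 2, -46, -1, 0.1],
  [0, -2, -46, -1, 0.1],
  [0, -7, -45, 0, 0.1],
  [0, -12, -44, 0, 0.1],
])

```text
t: 1.15
position: [0.4259, 0.1601, 0.2373]
ee_rot: [0.0, -0.143, 0.99, 0.0]
wrist_force: [0.1, 1.8, -0.7]
finger_gap: 0.0856
```

Call:
play_rows([
  [0, -16, -43, -1, 0.1],
  [0, -20, -41, -1, 0.1],
  [0, -24, -39, -1, 0.1],
  [0, -28, -36, 0, 0.1],
  [0, -31, -33, 0, 0.1],
])

```text
t: 1.65
position: [0.5633, -0.0222, 0.24]
ee_rot: [-0.0, 0.107, 0.994, 0.0]
wrist_force: [0.9, 1.1, 0.5]
finger_gap: 0.0853
```

```bash
python3 -c "
from h import *
c=cap('wrist','w1')
plan(.563,-.022,.24,-12.4,1)
print(state()['joint_pos'])
print(proj(c,[.563,-.022,.084]),proj(c,[.563,-.022,.107]))"
```

```text
[ 3.7  4.3 -1.3] -0.007
yaw0 167.22 d [-2.7  5.   1.3] dyaw 0.38 tilt [-0.0017 -0.0031 -1.    ]
[ 0.23014012  0.2869841   0.16902416  0.00261642 -1.45516248 -0.45341002]
[289.89016857 187.20155528] [289.97097549 194.02982065]
```

View pics/w1.png

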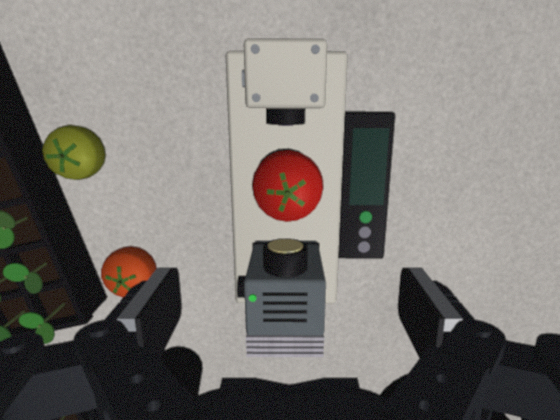

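The wrist view shows the tomato at (288,185), the sensor plate at (246..327, 39..107), the lamp below at (285,256..353) and the base's left and right edges.

Run:
```python
from h import *
c=ld('w1');im=c['color']
h=cv2.cvtColor(im,cv2.COLOR_RGB2HSV)
m=cv2.inRange(h,(0,120,50),(12,255,255))|cv2.inRange(h,(170,120,50),(180,255,255))|cv2.inRange(h,(30,90,30),(80,255,255))
m[:140]=0;m[230:]=0;m[:,:240]=0;m[:,335:]=0
ct=max(cv2.findContours(m,0,1)[0],key=cv2.contourArea)
e=cv2.fitEllipse(cv2.convexHull(ct));print('tom ell',e, onz(c,*e[0],.084))
# line segments
g=cv2.cvtColor(im,cv2.COLOR_RGB2GRAY)
L=cv2.createLineSegmentDetector().detect(cv2.GaussianBlur(g,(3,3),0))[0][:,0]
for l in L:
    if np.hypot(l[0]-l[2],l[1]-l[3])<35 or not(215<l[0]<400 and l[1]<310): continue
    for z in (.03,.118):
        a,b=onz(c,l[0],l[1],z),onz(c,l[2],l[3],z); d=b-a
        print(l.round(1),z,(a[:2]*1e3).round(1),(b[:2]*1e3).round(1),'yaw',np.degrees(np.arctan2(d[1],d[0])).round(2)%180)
```

```text
tom ell ((287.2139892578125, 185.2092742919922), (69.23754119873047, 70.68562316894531), 160.97183227539062) [ 0.56480438 -0.02412782  0.084     ]
[301.9 124.5 266.9 124.2] 0.03 [541.8 -65.9] [573.7 -73.1] yaw 167.27
[301.9 124.5 266.9 124.2] 0.118 [543.6 -72. ] [567.5 -77.5] yaw 167.27
[335.7 299.4 346.4  55.7] 0.03 [543.9 121.7] [ 490.9 -116.1] yaw 77.44
[335.7 299.4 346.4  55.7] 0.118 [545.1  68.7] [ 505.4 -109.6] yaw 77.44
[396.7 308.4 400.7 268.1] 0.03 [481.3 146.5] [470.8 100.1] yaw 77.29
[396.7 308.4 400.7 268.1] 0.118 [498.2  87.3] [490.3  52.4] yaw 77.29
[345.6 110.5 393.1 111.2] 0.03 [499.7 -69.7] [456.9 -59.6] yaw 166.85
[345.6 110.5 393.1 111.2] 0.118 [512.  -74.8] [479.9 -67.3] yaw 166.85
[268.1 237.9 314.5 240.1] 0.03 [598.6  37.5] [552.8  49.9] yaw 164.8
[268.1 237.9 314.5 240.1] 0.118 [586.1   5.5] [551.9  14.8] yaw 164.8
[394.9 113.  383.2 256.8] 0.03 [455.5 -57.7] [486.9  83.3] yaw 77.45
[394.9 113.  383.2 256.8] 0.118 [478.8 -65.9] [502.4  39.9] yaw 77.45
[318.1 242.3 326.6 294.4] 0.03 [549.7  53.1] [552.3 113.7] yaw 87.55
[318.1 242.3 326.6 294.4] 0.118 [549.5  17
[... 1744 characters left out ...]
 248.1 279.4] 0.03 [555.2  95.1] [629.9  78.5] yaw 167.47
[320.6 279.6 248.1 279.4] 0.118 [553.6  48.7] [609.7  36.3] yaw 167.47
[322.1 101.9 325.2  43.1] 0.03 [519.5 -81.8] [ 507.4 -130.2] yaw 76.0
[322.1 101.9 325.2  43.1] 0.118 [526.8 -84. ] [ 517.8 -120.2] yaw 76.0
[245.6  37.1 321.9  37. ] 0.03 [ 574.7 -149.9] [ 509.3 -135.7] yaw 167.74
[245.6  37.1 321.9  37. ] 0.118 [ 568.2 -135. ] [ 519.2 -124.4] yaw 167.74
[327.3  55.6 325.7 104.4] 0.03 [ 507.5 -119.7] [516.7 -78.9] yaw 77.25
[327.3  55.6 325.7 104.4] 0.118 [ 517.8 -112.4] [524.7 -81.8] yaw 77.25
[352.  145.6 348.4 201.9] 0.03 [499.4 -36.5] [512.   17.4] yaw 76.78
[352.  145.6 348.4 201.9] 0.118 [511.7 -50. ] [521.3  -9.5] yaw 76.78
```

```bash
python3 -c "
from h import *
plan(.565,-.0245,.06,-12.55,1)"
```

```text
[  1.1   2.9 178.7] -0.004
yaw0 167.22 d [  -0.7    2.5 -178.7] dyaw 0.23 tilt [-0.0017 -0.0031 -1.    ]
```

Call:
play_rows([
  [0, 0, 1, 0, -0.004],
  [0, 1, 1, 40, 0],
  [0, 0, 0, 40, 0],
  [0, 0, 0, 30, 0],
  [0, 0, 0, 0, 0],
])

```text
t: 2.2
position: [0.5583, -0.0176, 0.126]
ee_rot: [-0.005, 0.102, 0.995, -0.001]
wrist_force: [-0.2, 0.3, 0.4]
finger_gap: 0.086
```

```bash
python3 -c "
from h import *
plan(.565,-.0245,.06,-12.55,1)"
```

```text
[-8.5 -5.2 65.9] 0.014
yaw0 168.26 d [  6.7  -6.9 -66. ] dyaw -0.81 tilt [-9.3e-03 -5.0e-04 -1.0e+00]
```

Call:
play_rows([
  [0, 0, 0, 0, 0],
  [0, 0, 0, 0, 0],
  [0, 0, 0, 0, 0],
  [0, 0, 0, 0, 0],
  [0, 0, 0, 0, 0],
])

```text
t: 2.7
position: [0.5623, -0.0182, 0.1311]
ee_rot: [0.001, 0.103, 0.995, 0.0]
wrist_force: [-0.3, 0.1, 0.3]
finger_gap: 0.0856
```

```bash
python3 -c "
from h import *
plan(.565,-.0245,.06,-12.55,1);print(state()['joint_vel'].round(3))"
```

```text
[-3.8 -5.6 71.1] 0.013
yaw0 168.2 d [  2.7  -6.3 -71.1] dyaw -0.75 tilt [ 1.3e-03  3.0e-04 -1.0e+00]
[-0.003  0.005 -0.007  0.001  0.002 -0.   ]
```

Call:
play_rows([
  [0, -2, -3, 0, 0.013],
  [0, -2, -3, 5, 0],
  [0, 0, 0, 10, 0],
  [0, 0, 0, 10, 0],
  [0, 0, 0, 0, 0],
])

```text
t: 3.2
position: [0.5631, -0.0251, 0.1028]
ee_rot: [-0.002, 0.109, 0.994, -0.0]
wrist_force: [0.4, 0.2, -0.8]
finger_gap: 0.0854
```

```bash
python3 -c "
from h import *
c=cap('wrist','w2');cap('side','d2')
plan(.565,-.0245,.06,-12.55,1);print(state()['joint_vel'].round(3))"
```

```text
[-0.6  0.7 44.7] 0.0
yaw0 167.46 d [  0.7   0.6 -44.7] dyaw -0.01 tilt [-1.3e-03 -4.0e-04 -1.0e+00]
[ 0.001 -0.011  0.019  0.005 -0.002 -0.   ]
```

View pics/w2.png

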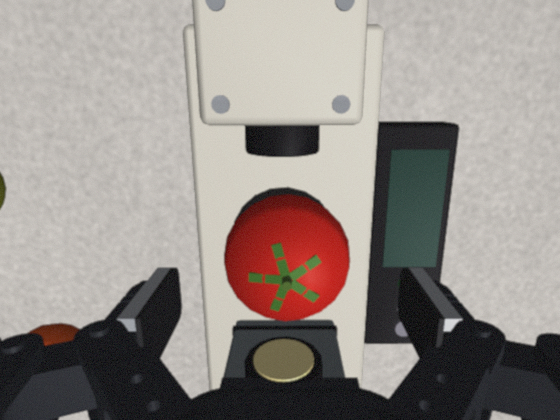

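The view shows the tomato at (287,255), midway between the fingertips at 180 and 400, with the jaws clear of the base. I'll descend and grip.

Call:
play_rows([
  [0, 0, 0, 15, 0],
  [0, 0, 0, 15, 0],
  [0, 0, 0, 10, 0],
  [0, 0, 0, 5, 0],
  [0, 0, 0, 0, 0],
])

```text
t: 3.8
position: [0.5644, -0.025, 0.0599]
ee_rot: [-0.0, 0.109, 0.994, -0.0]
wrist_force: [-0.1, -0.8, 0.5]
finger_gap: 0.0857
```

Call:
play_rows([
  [0.2, 0, 0, 0, 0],
  [0.3, 0, 0, 0, 0],
  [0.5, 0, 0, 0, 0],
  [0.5, 0, 0, 0, 0],
  [0.5, 0, 0, 0, 0],
])

```text
t: 4.3
position: [0.5653, -0.025, 0.0618]
ee_rot: [0.001, 0.109, 0.994, 0.0]
wrist_force: [-1.3, 0.5, 5.3]
finger_gap: 0.0568
```

```bash
python3 -c "
from h import *
c=cap('side','d3')
plan(.565,-.0245,.06,-12.55,1)
im=cv2.imread('pics/d3.png')[150:300,200:360];cv2.imwrite('pics/d3z.png',cv2.resize(im,None,fx=4,fy=4,interpolation=2))"
```

```text
[0.5 0.4 1.8] 0.0
yaw0 167.48 d [-0.4  0.5 -1.8] dyaw -0.03 tilt [ 2.3e-03 -1.0e-04 -1.0e+00]
```

View pics/d3z.png

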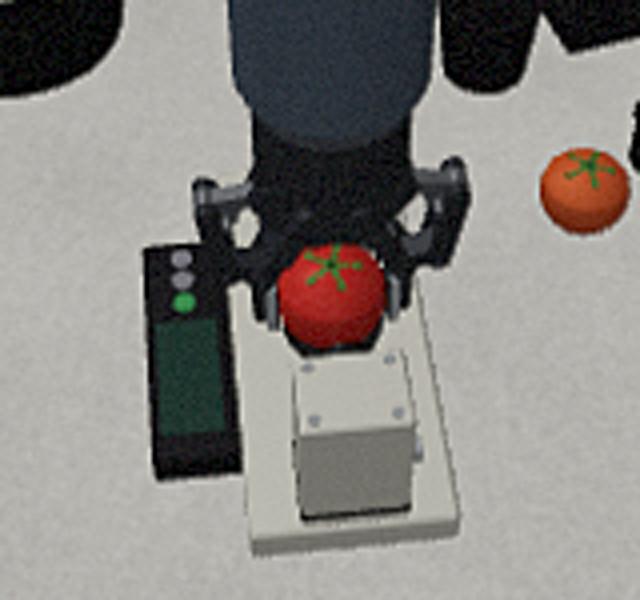

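Call:
play_rows([
  [0.6, 0, 0, 0, 0],
  [0.6, 0, 0, -3, 0],
  [0.6, 0, 0, -4, 0],
  [0.6, 0, 0, -5, 0],
  [0.6, 0, 0, 0, 0],
])

```text
t: 4.85
position: [0.5652, -0.025, 0.0732]
ee_rot: [0.001, 0.109, 0.994, 0.0]
wrist_force: [0.4, 0.3, -0.5]
finger_gap: 0.0569
```

```bash
python3 -c "
from h import *
c=cap('side','d4');s=state();print(s['wrist_force'],s['finger_gap'],s['position'])
im=cv2.imread('pics/d4.png')[190:270,240:340];cv2.imwrite('pics/d4z.png',cv2.resize(im,None,fx=5,fy=5,interpolation=2))"
```

```text
[ 0.03614219 -0.47239339 -1.1407225 ] 0.057241162161241296 [ 0.56488961 -0.02489106  0.0727176 ]
```

View pics/d4z.png

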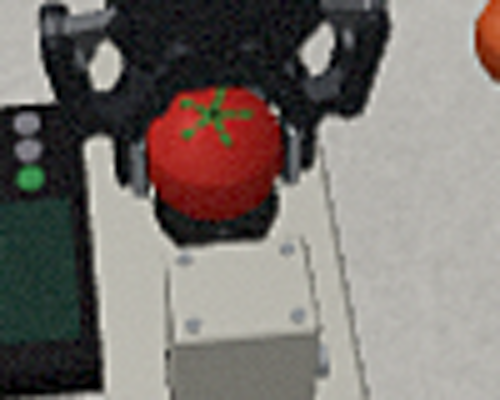

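The tomato is lifted clear of the cup and held firmly. Now I carry it to the pot.

Call:
play_rows([
  [0.6, 0, 0, -15, 0],
  [0.6, 0, 0, -25, 0],
  [0.6, 0, 0, -35, 0],
  [0.6, 0, 0, -30, 0],
  [0.6, 0, 0, -15, 0],
])

```text
t: 5.4
position: [0.5657, -0.025, 0.1954]
ee_rot: [0.002, 0.109, 0.994, 0.0]
wrist_force: [1.4, -0.4, -0.4]
finger_gap: 0.0566
```

Call:
play_rows([
  [0.6, 8, 14, 0, 0],
  [0.6, 16, 30, 0, 0],
  [0.6, 21, 38, 0, 0],
  [0.6, 21, 38, 0, 0],
  [0.6, 21, 38, 0, 0],
])

```text
t: 5.9
position: [0.5123, 0.15, 0.191]
ee_rot: [-0.001, 0.109, 0.994, -0.0]
wrist_force: [1.5, 1.0, 0.4]
finger_gap: 0.0568
```

Call:
play_rows([
  [0.6, 21, 38, 0, 0],
  [0.6, 21, 38, 0, 0],
  [0.6, 21, 38, 0, 0],
  [0.6, 17, 34, 0, 0],
  [0.6, 12, 22, 0, 0],
])

```text
t: 6.4
position: [0.459, 0.3366, 0.1907]
ee_rot: [-0.001, 0.108, 0.994, -0.001]
wrist_force: [1.0, 0.0, -0.5]
finger_gap: 0.057
```

Call:
play_rows([
  [0.6, 0, 0, 0, 0],
  [0.6, 0, 0, 0, 0],
  [0.6, 0, 0, 0, 0],
  [0.6, 0, 0, 0, 0],
  [0.6, 0, 0, 0, 0],
])

```text
t: 6.9
position: [0.4614, 0.3334, 0.1923]
ee_rot: [0.0, 0.11, 0.994, 0.0]
wrist_force: [-0.8, -0.2, -0.8]
finger_gap: 0.0572
```

```bash
python3 -c "
from h import *
plan(.461,.334,.11,-12.55,1);print(state()['joint_pos'].round(2))
for k in ('wrist','scene'):
    c=cap(k,'p'+k)
c=ld('pscene');
a=cv2.imread('pics/pwrist.png');b=cv2.imread('pics/pscene.png')[150:300,380:520]
cv2.imwrite('pics/p.png',np.hstack([cv2.resize(a,(480,360)),cv2.resize(b,(320,360))]))"
```

```text
[ 0.5  0.5 82.3] -0.001
yaw0 167.39 d [ -0.4   0.6 -82.3] dyaw 0.06 tilt [ 0.  0. -1.]
[ 0.9   0.31  0.08 -0.   -1.34 -1.12]
```

View pics/p.png

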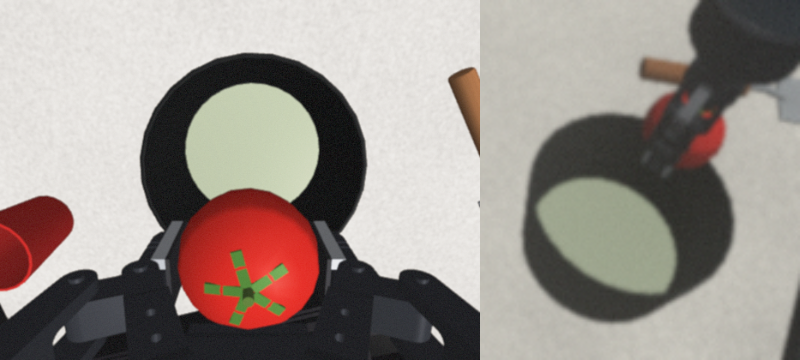

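```bash
python3 -c "
from h import *
from scipy.optimize import least_squares
c=ld('pwrist');h=cv2.cvtColor(c['color'],cv2.COLOR_RGB2HSV)
m=cv2.inRange(h,(30,18,100),(90,120,255));m[240:]=0
ct=max(cv2.findContours(m,0,1)[0],key=cv2.contourArea)[:,0];print(ct.min(0),ct.max(0))
P=np.array([onz(c,u,v,.013)[:2] for u,v in ct if v<210])
f=least_squares(lambda q:np.hypot(*(P-q[:2]).T)-.069,P.mean(0),loss='soft_l1',f_scale=.002);print(f.x,np.abs(f.fun).mean())
"
```

```text
[216  97] [372 235]
[0.45711751 0.3313644 ] 0.00021781513118545283
```

Call:
play_rows([
  [0.6, 3, -3, 15, 0],
  [0.6, 0, 0, 30, 0],
  [0.6, 0, 0, 30, 0],
  [0.6, 0, 0, 30, 0],
  [0.6, 0, 0, 15, 0],
])

```text
t: 7.5
position: [0.4564, 0.3304, 0.0696]
ee_rot: [-0.001, 0.11, 0.994, -0.001]
wrist_force: [0.7, 0.6, -0.4]
finger_gap: 0.0573
```

Call:
play_rows([
  [0.6, 0, 0, 20, 0],
  [0.6, 0, 0, 16, 0],
  [0.6, 0, 0, 10, 0],
  [0.6, 0, 0, 4, 0],
  [0.6, 0, 0, 0, 0],
])

```text
t: 8.0
position: [0.4576, 0.3317, 0.0223]
ee_rot: [-0.0, 0.109, 0.994, -0.0]
wrist_force: [-0.1, -0.1, -0.5]
finger_gap: 0.0568
```

Call:
play_rows([
  [0.6, 0, 0, 0, 0],
  [0.6, 0, 0, 1, 0],
  [0.6, 0, 0, 0.5, 0],
  [0.6, 0, 0, 0, 0],
  [0.6, 0, 0, 0, 0],
])

```text
t: 8.5
position: [0.4576, 0.3319, 0.0209]
ee_rot: [0.0, 0.109, 0.994, 0.0]
wrist_force: [-0.1, -0.8, -0.7]
finger_gap: 0.0569
```

Call:
play_rows([
  [0.6, 0, 0, 1, 0],
  [0.6, 0, 0, 1, 0],
  [0.6, 0, 0, 0.5, 0],
  [0.6, 0, 0, 0, 0],
  [0.6, 0, 0, 0, 0],
])

```text
t: 9.0
position: [0.4575, 0.3318, 0.0183]
ee_rot: [-0.0, 0.109, 0.994, -0.0]
wrist_force: [-0.7, 0.3, 0.1]
finger_gap: 0.057
```

Call:
play_rows([
  [0.6, 0, 0, 1, 0],
  [0.6, 0, 0, 0.5, 0],
  [0.6, 0, 0, 0, 0],
  [0.6, 0, 0, 0, 0],
  [0.6, 0, 0, 0, 0],
])

```text
t: 9.5
position: [0.4575, 0.3318, 0.0169]
ee_rot: [0.0, 0.109, 0.994, 0.0]
wrist_force: [-1.7, -0.4, 0.6]
finger_gap: 0.0569
```

Call:
play_rows([
  [0.6, 0, 0, 0.5, 0],
  [0.6, 0, 0, 0.5, 0],
  [0.6, 0, 0, 0, 0],
  [0.6, 0, 0, 0, 0],
  [0.6, 0, 0, 0, 0],
])

```text
t: 10.0
position: [0.4576, 0.3319, 0.0168]
ee_rot: [0.0, 0.109, 0.994, 0.0]
wrist_force: [-3.5, -2.3, 7.1]
finger_gap: 0.0568
```

```bash
python3 -c "
from h import *
print([state()['wrist_force'][2].round(2) for _ in range(1)])
F=[]
for i in range(4): capture('side');F.append(state()['wrist_force'][2].round(2))
print(F)"
```

```text
[np.float64(7.15)]
[np.float64(6.83), np.float64(8.27), np.float64(7.56), np.float64(8.08)]
```

It is resting on the felt, so I release and lift.

Call:
play_rows([
  [0.28, 0, 0, 0, 0],
  [0.2, 0, 0, 0, 0],
  [0.1, 0, 0, 0, 0],
  [0.1, 0, 0, 0, 0],
  [0.1, 0, 0, 0, 0],
])

```text
t: 10.7
position: [0.4575, 0.3318, 0.0156]
ee_rot: [-0.0, 0.109, 0.994, -0.0]
wrist_force: [0.2, 0.1, -0.3]
finger_gap: 0.0765
```

Call:
play_rows([
  [0.1, 0, 0, -10, 0],
  [0.1, 0, 0, -20, 0],
  [0.1, 0, 0, -40, 0],
  [0.1, 0, 0, -45, 0],
  [0.1, 0, 0, -45, 0],
])

```text
t: 11.2
position: [0.4574, 0.3314, 0.1783]
ee_rot: [0.0, 0.109, 0.994, 0.0]
wrist_force: [1.0, 0.6, -1.0]
finger_gap: 0.077
```

Call:
play_rows([
  [0.1, 0, 0, -30, 0],
  [0.1, 0, 0, 0, 0],
  [0.1, 0, 0, 0, 0],
  [0.1, 0, 0, 0, 0],
  [0, 0, 0, 0, 0],
])

```text
t: 11.7
position: [0.4571, 0.3313, 0.2045]
ee_rot: [-0.001, 0.109, 0.994, -0.001]
wrist_force: [1.2, -0.9, 0.0]
finger_gap: 0.0854
```

```bash
python3 -c "
from h import *
c=cap('wrist','w5');h=cv2.cvtColor(c['color'],cv2.COLOR_RGB2HSV)
m=cv2.inRange(h,(0,120,50),(10,255,255));m[:,:180]=0
n,l,st,ce=cv2.connectedComponentsWithStats(m);i=1+np.argmax(st[1:,4]);print(st[i],ce[i],onz(c,*ce[i],.04))
plan(.413,-.312,.2,78.7,20)"
```

```text
[ 255  153   68   69 3160] [288.88987342 186.27816456] [0.45763871 0.33216592 0.04      ]
[ -4.8 -31.9   0.3] 0.077
[ -7.3 -31.4   0.3] 0.077
[ -9.7 -30.8   0.3] 0.077
[-12.  -29.9   0.3] 0.077
[-14.3 -28.9   0.3] 0.077
[-16.5 -27.7   0.3] 0.077
[-18.6 -26.3   0.3] 0.077
[-20.6 -24.8   0.3] 0.077
[-22.4 -23.1   0.3] 0.077
[-24.2 -21.3   0.3] 0.077
[-25.8 -19.4   0.3] 0.077
[-27.2 -17.4   0.3] 0.077
[-28.4 -15.2   0.3] 0.077
[-29.5 -13.    0.3] 0.077
[-30.4 -10.6   0.3] 0.077
[-31.2  -8.2   0.3] 0.077
[-31.7  -5.8   0.3] 0.077
[-32.1  -3.3   0.3] 0.077
[-32.2  -0.8   0.3] 0.077
[-32.2   1.7   0.3] 0.077
yaw0 167.45 d [ -44.2 -643.4   -4.6] dyaw -88.75 tilt [-0.0016 -0.0018 -1.    ]
```

The tomato sits in the middle of the pot. Next is the rack.

Call:
play_rows([
  [0, -5, -32, 0, 0.077],
  [0, -7, -31, 0, 0.077],
  [0, -10, -31, 0, 0.077],
  [0, -12, -30, 0, 0.077],
  [0, -14, -29, 0, 0.077],
])

```text
t: 12.25
position: [0.4459, 0.1695, 0.2052]
ee_rot: [-0.0, 0.299, 0.954, -0.001]
wrist_force: [0.6, 0.3, -0.1]
finger_gap: 0.0854
```

Call:
play_rows([
  [0, -16, -28, 0, 0.077],
  [0, -19, -26, 0, 0.077],
  [0, -21, -25, 0, 0.077],
  [0, -22, -23, 0, 0.077],
  [0, -24, -21, 0, 0.077],
])

```text
t: 12.75
position: [0.4354, 0.0091, 0.2053]
ee_rot: [-0.0, 0.476, 0.88, -0.0]
wrist_force: [0.4, -0.5, 0.4]
finger_gap: 0.0851
```

Call:
play_rows([
  [0, -26, -19, 0, 0.077],
  [0, -27, -17, 0, 0.077],
  [0, -28, -15, 0, 0.077],
  [0, -30, -13, 0, 0.077],
  [0, -30, -11, 0, 0.077],
])

```text
t: 13.25
position: [0.4256, -0.1511, 0.2053]
ee_rot: [-0.0, 0.635, 0.772, -0.0]
wrist_force: [-0.2, 0.1, -0.1]
finger_gap: 0.0856
```

Call:
play_rows([
  [0, -31, -8, 0, 0.077],
  [0, -32, -6, 0, 0.077],
  [0, -32, -3, 0, 0.077],
  [0, -32, -6, 0, 0.077],
  [0, -32, -4, 0, 0.077],
])

```text
t: 13.75
position: [0.4053, -0.3107, 0.205]
ee_rot: [-0.001, 0.771, 0.636, -0.0]
wrist_force: [0.5, -0.4, 0.0]
finger_gap: 0.0856
```

Call:
play_rows([
  [0, 0, 0, 0, 0],
  [0, 0, 0, 0, 0],
  [0, 0, 0, 0, 0],
  [0, 0, 0, 0, 0],
  [0, 0, 0, 0, 0],
])

```text
t: 14.25
position: [0.4062, -0.3087, 0.2059]
ee_rot: [0.0, 0.77, 0.638, 0.0]
wrist_force: [0.3, 0.7, 0.2]
finger_gap: 0.0856
```

```bash
python3 -c "
from h import *
c=cap('wrist','g1');plan(.4027,-.3102,.15,78.7,1);print(state()['joint_pos'].round(2))"
```

```text
[-2.  -3.2 55.9] 0.01
yaw0 79.29 d [ -3.5  -1.3 -55.9] dyaw -0.59 tilt [ 3.e-04 -1.e-04 -1.e+00]
[-0.34  0.19 -0.05 -0.   -1.34 -1.42]
```

View pics/g1.png

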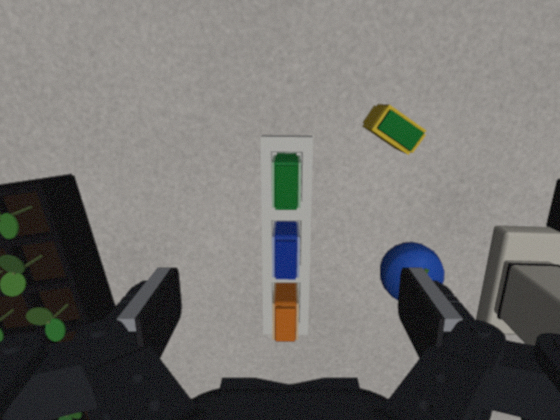

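Run:
```python
from h import *
c=ld('g1');h=cv2.cvtColor(c['color'],cv2.COLOR_RGB2HSV)
for n,lo,hi,z in (('g',(50,120,90),(85,255,255),.06),('b',(105,120,90),(130,255,255),.06),('a',(5,150,120),(20,255,255),.06)):
    m=cv2.inRange(h,lo,hi);m[:,:265]=0;m[:,310:]=0
    ct=max(cv2.findContours(m,0,2)[0],key=cv2.contourArea)[:,0]
    P=np.array([onz(c,u,v,z)[:2]*1000 for u,v in ct],np.float32);r=cv2.minAreaRect(P);print(n,r,ct.min(0),ct.max(0))
g=cv2.cvtColor(c['color'],cv2.COLOR_RGB2GRAY)
for l in cv2.createLineSegmentDetector().detect(g)[0][:,0]:
    if np.hypot(l[0]-l[2],l[1]-l[3])>25 and 250<l[0]<325 and 120<l[1]<350:
        a,b=onz(c,l[0],l[1],.022),onz(c,l[2],l[3],.022);d=b-a
        print(l.round(1),(a[:2]*1e3).round(1),(b[:2]*1e3).round(1),np.degrees(np.arctan2(d[1],d[0])).round(2)%180)
print(onz(c,412,272,.025))
```

```text
g ((401.3414611816406, -309.0871276855469), (17.315902709960938, 37.768287658691406), 79.5751724243164) [275 162] [297 208]
b ((457.3541259765625, -320.5215148925781), (18.051025390625, 49.13334655761719), 79.2276382446289) [275 224] [296 278]
a ((523.375732421875, -333.5703125), (18.035888671875, 39.050804138183594), 78.62187194824219) [275 302] [295 340]
[271.9 220.3 299.4 220.4] [ 440.  -330.4] [ 444.9 -305.2] 78.96
[273.5 275.6 272.9 220.6] [ 495.9 -340.2] [ 440.4 -329.5] 169.15
[270.6 151.5 300.6 152.1] [ 377.2 -318.7] [ 382.6 -292.8] 78.22
[298.7 220.5 296.6 275.7] [ 444.8 -305.9] [ 500.1 -318.1] 167.53
[273.3 205.6 272.1 151.8] [ 426.2 -326.3] [ 377.7 -317.5] 169.73
[297.5 163.1 297.6 206.9] [ 391.7 -297.3] [ 431.7 -304.5] 169.71
[273.4 339.4 272.8 283.1] [ 566.6 -354.6] [ 503.6 -342.4] 169.06
[295.8 304.4 295.9 339.4] [ 531.  -324.6] [ 570.9 -331.9] 169.66
[311.9 137.3 260.6 136.6] [ 371.7 -280.8] [ 362.8 -324.7] 78.51
[302.5 164.4 302.4 200.6] [ 393.7 -293.1] [ 426.6 -299.1] 169.57
[261.9 133.6 310.6 134.1] [ 360.5 -323.1] [ 368.8 -281.4] 78.7
[307.3 333.1 309.1 276.9] [ 565.7 -319. ] [ 503.6 -306.3] 168.44
[262.2 290.6 262.5 331.9] [ 509.7 -354.3] [ 555.8 -363.8] 168.37
[ 0.51552932 -0.20805705  0.025     ]
```

Call:
play_rows([
  [0, -2, -3, 15, 0.006],
  [0, 0, 0, 30, 0],
  [0, 0, 0, 30, 0],
  [0, 0, 0, 20, 0],
  [0, 0, 0, 5, 0],
])

```text
t: 14.8
position: [0.4013, -0.3097, 0.1036]
ee_rot: [-0.002, 0.772, 0.635, -0.001]
wrist_force: [-0.1, -0.3, -0.1]
finger_gap: 0.0851
```

Call:
play_rows([
  [0, 0, 0, 0, 0],
  [0, 0, 0, 0, 0],
  [0, 0, 0, 0, 0],
  [0, 0, 0, 0, 0],
  [0, 0, 0, 0, 0],
])

```text
t: 15.3
position: [0.4029, -0.311, 0.1064]
ee_rot: [0.0, 0.772, 0.635, 0.0]
wrist_force: [0.2, 0.6, 0.6]
finger_gap: 0.0854
```

Run:
```python
from h import *
c=cap('wrist','g2');plan(.4025,-.3099,.0255,78.9,1)
h=cv2.cvtColor(c['color'],cv2.COLOR_RGB2HSV)
m=cv2.inRange(h,(50,120,90),(85,255,255));m[:,:240]=0;m[:,340:]=0
ct=max(cv2.findContours(m,0,2)[0],key=cv2.contourArea)[:,0]
for z in (.054,.06): print(cv2.minAreaRect(np.array([onz(c,u,v,z)[:2]*1000 for u,v in ct],np.float32)),ct.min(0),ct.max(0))
```

```text
[ 1.  -0.6 80.7] -0.0
yaw0 78.87 d [ -0.3   1.  -80.7] dyaw 0.03 tilt [ 8.e-04 -3.e-04 -1.e+00]
((404.892822265625, -309.9591369628906), (16.42061996459961, 34.69599914550781), 78.19047546386719) [275 204] [304 262]
((402.6995544433594, -309.53271484375), (15.913267135620117, 33.623958587646484), 78.19046783447266) [275 204] [304 262]
```

View pics/g2.png

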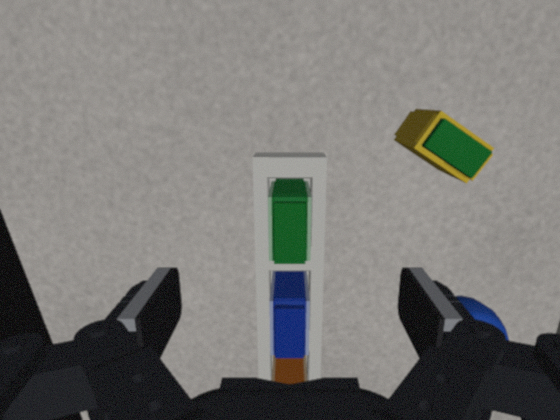

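The view shows the green cap centred at (290,235), midway between the fingers at 180 and 400. The path down is clear.

Call:
play_rows([
  [0, 1, 0, 20, 0],
  [0, 0, 0, 25, 0],
  [0, 0, 0, 20, 0],
  [0, 0, 0, 11, 0],
  [0, 0, 0, 4, 0],
])

```text
t: 15.85
position: [0.4023, -0.3097, 0.0249]
ee_rot: [-0.001, 0.772, 0.635, -0.0]
wrist_force: [-0.9, 0.5, -0.3]
finger_gap: 0.0854
```

Call:
play_rows([
  [0.1, 0, 0, 0, 0],
  [0.25, 0, 0, 0, 0],
  [0.4, 0, 0, 0, 0],
  [0.55, 0, 0, 0, 0],
  [0.6, 0, 0, 0, 0],
])

```text
t: 16.35
position: [0.4031, -0.31, 0.0262]
ee_rot: [0.0, 0.772, 0.635, 0.0]
wrist_force: [-0.4, -0.5, 0.0]
finger_gap: 0.0339
```

Call:
play_rows([
  [0.65, 0, 0, 0, 0],
  [0.72, 0, 0, 0, 0],
  [0.8, 0, 0, 0, 0],
  [0.9, 0, 0, 0, 0],
  [0.9, 0, 0, 0, 0],
])

```text
t: 16.85
position: [0.403, -0.31, 0.0261]
ee_rot: [0.0, 0.772, 0.635, 0.0]
wrist_force: [-1.2, 0.3, 4.2]
finger_gap: 0.0231
```

Run:
```python
from h import *
c=cap('side','d6');s=state();print(s['position'],s['wrist_force'],s['finger_gap'])
im=cv2.imread('pics/d6.png')[330:420,200:350];cv2.imwrite('pics/d6z.png',cv2.resize(im,None,fx=5,fy=5,interpolation=2))
```

```text
[ 0.4029743  -0.30998689  0.02610104] [-0.60300369 -0.1228811   4.35093792] 0.022875687995118677
```

View pics/d6z.png

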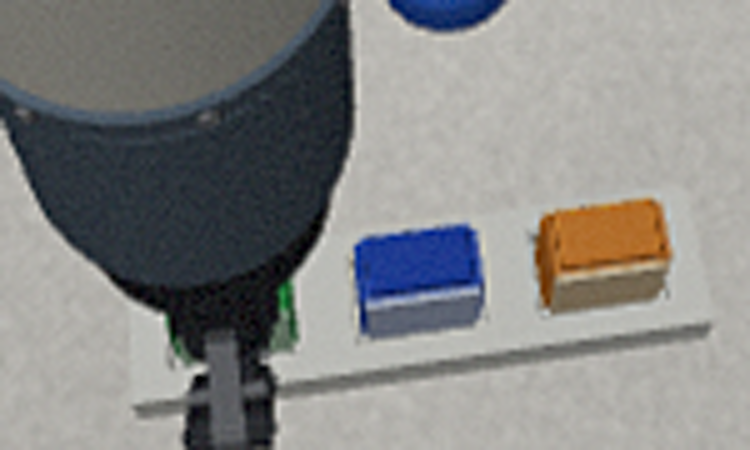

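The jaws hold the green glass centred on its frosted faces, with green visible on both sides of the finger; the blue and amber glasses are undisturbed. That is my 12th picture viewed, so the remaining checks are numeric. Lifting now.

Call:
play_rows([
  [0.9, 0, 0, -4, 0],
  [0.9, 0, 0, -8, 0],
  [0.9, 0, 0, -15, 0],
  [0.9, 0, 0, -30, 0],
  [0.9, 0, 0, -40, 0],
])

```text
t: 17.4
position: [0.4014, -0.3091, 0.1226]
ee_rot: [-0.002, 0.772, 0.635, -0.001]
wrist_force: [0.5, -0.2, -0.8]
finger_gap: 0.0231
```

Call:
play_rows([
  [0.9, 0, 0, -40, 0],
  [0.9, 0, 0, -25, 0],
  [0.9, 0, 0, -10, 0],
  [0.9, 0, 0, 0, 0],
  [0.9, 0, 0, 0, 0],
])

```text
t: 17.9
position: [0.4022, -0.3093, 0.1962]
ee_rot: [-0.001, 0.772, 0.635, -0.0]
wrist_force: [0.1, 0.0, -0.9]
finger_gap: 0.0234
```

Run:
```python
from h import *
c=cap('wrist','g3');plan(.5656,-.0251,.2,167.44,15)
B=cap('side','d7')
h=cv2.cvtColor(B['color'],cv2.COLOR_RGB2HSV);m=cv2.inRange(h,(45,90,30),(85,255,255));m[:360]=0
m=m[:, 225:270];print('green left in slot px',(m>0).sum())
m=cv2.inRange(cv2.cvtColor(c['color'],cv2.COLOR_RGB2HSV),(45,90,40),(85,255,255));m[:,:200]=0;m[:,380:]=0
n,l,st,ce=cv2.connectedComponentsWithStats(m);print(st[1:][st[1:,4]>50])
print(state()['wrist_force'],state()['finger_gap'])
```

```text
[20.7  7.  -0.3] -0.103
[19.9  9.1 -0.3] -0.103
[18.8 11.1 -0.3] -0.103
[17.6 13.  -0.3] -0.103
[16.1 14.7 -0.3] -0.103
[14.5 16.3 -0.3] -0.103
[12.8 17.7 -0.3] -0.103
[10.9 19.  -0.3] -0.103
[ 8.9 20.  -0.3] -0.103
[ 6.8 20.8 -0.3] -0.103
[ 4.6 21.4 -0.3] -0.103
[ 2.4 21.7 -0.3] -0.103
[ 0.1 21.9 -0.3] -0.103
[-2.1 21.8 -0.3] -0.103
[-4.3 21.4 -0.3] -0.103
yaw0 78.86 d [163.7 284.1   4.2] dyaw 88.58 tilt [-0.0031  0.0019 -1.    ]
green left in slot px 6
[[ 260  216   59  142 7701]]
[ 0.15552959 -0.61827598 -1.3311466 ] 0.023050482363551977
```

Call:
play_rows([
  [0.9, 21, 7, 0, -0.103],
  [0.9, 20, 9, 0, -0.103],
  [0.9, 19, 11, 0, -0.103],
  [0.9, 18, 13, 0, -0.103],
  [0.9, 16, 15, 0, -0.103],
])

```text
t: 18.5
position: [0.457, -0.2132, 0.1963]
ee_rot: [-0.001, 0.583, 0.812, -0.001]
wrist_force: [0.5, 0.1, -1.1]
finger_gap: 0.0233
```

Call:
play_rows([
  [0.9, 14, 16, 0, -0.103],
  [0.9, 13, 18, 0, -0.103],
  [0.9, 11, 19, -1, -0.103],
  [0.9, 9, 20, -1, -0.103],
  [0.9, 7, 21, -1, -0.103],
])

```text
t: 19.0
position: [0.5116, -0.1183, 0.1993]
ee_rot: [-0.001, 0.357, 0.934, -0.0]
wrist_force: [0.1, -0.6, -1.6]
finger_gap: 0.0228
```

Call:
play_rows([
  [0.9, 5, 21, -1, -0.103],
  [0.9, 2, 22, 0, -0.103],
  [0.9, 0, 22, 0, -0.103],
  [0.9, -2, 22, 0, -0.103],
  [0.9, -4, 21, 0, -0.103],
])

```text
t: 19.5
position: [0.5659, -0.0237, 0.2001]
ee_rot: [-0.001, 0.108, 0.994, -0.0]
wrist_force: [1.1, -0.3, -0.5]
finger_gap: 0.0231
```

Call:
play_rows([
  [0.9, 0, 0, 0, 0],
  [0.9, 0, 0, 0, 0],
  [0.9, 0, 0, 0, 0],
  [0.9, 0, 0, 0, 0],
  [0.9, 0, 0, 0, 0],
])

```text
t: 20.0
position: [0.5658, -0.025, 0.2018]
ee_rot: [0.0, 0.11, 0.994, -0.0]
wrist_force: [-0.1, -0.8, -0.6]
finger_gap: 0.0228
```

Run:
```python
from h import *
c=cap('wrist','m1');plan(.5656,-.0251,.12,167.44,1)
g=cv2.cvtColor(c['color'],cv2.COLOR_RGB2GRAY)
u=np.array([.9761,-.2175]);v=np.array([.2175,.9761])
for l in cv2.createLineSegmentDetector().detect(g)[0][:,0]:
    if np.hypot(l[0]-l[2],l[1]-l[3])>25 and 180<l[0]<420 and l[1]<330:
        o=[]
        for z in (.03,.118):
            a,b=onz(c,l[0],l[1],z)[:2]*1e3,onz(c,l[2],l[3],z)[:2]*1e3;d=b-a;o+=[(a@u).round(1),(b@u).round(1),(a@v).round(1),(b@v).round(1),np.degrees(np.arctan2(d[1],d[0])).round(1)%180,'|']
        print(l.round(0),*o)
# cap top
h=cv2.cvtColor(c['color'],cv2.COLOR_RGB2HSV);m=cv2.inRange(h,(45,90,40),(85,255,255));m[:,:200]=0;m[:,380:]=0
ct=max(cv2.findContours(m,0,2)[0],key=cv2.contourArea)[:,0];z=state()['position'][2]+.034
print('cap',ct.min(0),ct.max(0),[(onz(c,*p,z)[:2]*1e3).round(1) for p in (ct[ct[:,0].argmin()],ct[ct[:,0].argmax()])])
```

```text
[ 0.3 -0.2 81.9] -0.002
yaw0 167.34 d [ -0.3  -0.1 -81.9] dyaw 0.1 tilt [ 1.e-04 -0.e+00 -1.e+00]
[308. 132. 268. 132.] 542.1 575.6 54.8 54.7 167.3 | 546.6 570.7 47.6 47.5 167.3 |
[347. 263. 356.  52.] 504.3 504.7 175.0 -7.1 77.6 | 519.4 519.7 134.0 3.0 77.6 |
[279. 157. 305. 159.] 566.4 544.9 75.7 78.0 161.4 | 564.1 548.6 62.6 64.2 161.4 |
[322. 176. 322. 207.] 529.8 529.5 92.3 120.5 78.1 | 537.7 537.5 74.5 94.8 78.1 |
[356. 114. 408. 114.] 503.0 459.6 40.5 40.8 167.1 | 518.4 487.2 37.3 37.5 167.1 |
[255. 179. 273. 158.] 587.6 572.3 94.9 76.5 37.69999999999999 | 579.3 568.3 76.4 63.2 37.69999999999999 |
[411. 117. 397. 274.] 457.4 457.4 42.9 186.6 77.5 | 485.6 485.6 39.0 142.4 77.5 |
[215. 296. 225. 269.] 629.0 617.8 209.0 180.9 55.8 | 609.1 601.1 158.5 138.3 55.8 |
[408. 303. 438. 310.] 444.2 414.4 217.2 224.7 153.3 | 476.2 454.7 164.4 169.8 153.3 |
[256. 282. 257. 354.] 590.1 591.2 193.9 274.6 76.6 | 581.1 581.9 147.7 205.7 76.6 |
[396. 276. 357. 276.] 458.4 494.9 188.7 188.2 166.8 | 486.4 512.6 143.9 143.6 166.8 |
[249. 112. 313. 112.] 590.8 538.2 38.5 39.2 166.7 | 581.6 543.8 35
[... 1382 characters left out ...]
182.9 167.0 | 541.3 575.0 140.0 139.7 167.0 |
[326. 308. 324. 339.] 523.2 523.8 222.2 257.2 76.6 | 533.0 533.4 168.0 193.2 76.6 |
[363. 134. 359. 217.] 495.7 495.7 57.2 129.9 77.5 | 513.2 513.2 49.3 101.6 77.5 |
[248. 309. 249. 341.] 598.1 598.0 223.3 258.5 77.7 | 586.9 586.8 168.8 194.1 77.7 |
[361. 218. 396. 217.] 494.3 463.0 131.0 130.5 168.4 | 512.2 489.6 102.4 102.0 168.4 |
[397. 217. 404. 134.] 461.6 461.7 129.9 57.3 77.5 | 488.7 488.7 101.6 49.3 77.5 |
[264. 274. 266. 353.] 581.7 581.8 186.2 273.1 77.3 | 575.0 575.1 142.1 204.6 77.3 |
[402. 132. 364. 133.] 463.5 494.9 55.7 56.2 168.3 | 490.0 512.6 48.2 48.5 168.3 |
cap [261 214] [318 358] [array([570. , -49.2]), array([554.5, -34.9])]
```

Meter and glass axes agree within about 1 mm in the wrist view, so I lower into the beam.

Call:
play_rows([
  [0.9, 0, 0, 15, 0],
  [0.9, 0, 0, 25, 0],
  [0.9, 0, 0, 25, 0],
  [0.9, 0, 0, 15, 0],
  [0.9, 0, 0, 5, 0],
])

```text
t: 20.55
position: [0.5648, -0.0248, 0.115]
ee_rot: [-0.002, 0.11, 0.994, -0.0]
wrist_force: [0.1, -0.1, 0.1]
finger_gap: 0.0232
```

Call:
play_rows([
  [0.9, 0, 0, 8, 0],
  [0.9, 0, 0, 10, 0],
  [0.9, 0, 0, 7, 0],
  [0.9, 0, 0, 3, 0],
  [0.9, 0, 0, 0, 0],
])

```text
t: 21.05
position: [0.5659, -0.0245, 0.0884]
ee_rot: [-0.0, 0.11, 0.994, -0.0]
wrist_force: [-0.4, -0.1, -0.1]
finger_gap: 0.0234
```

Call:
play_rows([
  [0.9, 0, 0, 0, 0],
  [0.9, 0, 0, 0, 0],
  [0.9, 0, 0, 0, 0],
  [0.9, 0, 0, 0, 0],
  [0.9, 0, 0, 0, 0],
])

```text
t: 21.55
position: [0.5662, -0.0245, 0.0889]
ee_rot: [0.0, 0.11, 0.994, 0.0]
wrist_force: [-0.1, 0.8, -1.6]
finger_gap: 0.0231
```

Run:
```python
from h import *
plan(.5656,-.0251,.0881,167.44,1);s=state();print(s['wrist_force'],s['finger_gap'])
c=cap('wrist','m2');A=cap('scene','s8');B=cap('side','d8')
u=np.array([.9761,-.2175]);v=np.array([.2175,.9761])
def G(C,lo,hi,box):
    m=cv2.inRange(cv2.cvtColor(C['color'],cv2.COLOR_RGB2HSV),lo,hi);x0,y0,x1,y1=box;M=0*m;M[y0:y1,x0:x1]=m[y0:y1,x0:x1]
    n,l,st,ce=cv2.connectedComponentsWithStats(M);return [(a,b.round(1)) for a,b in zip(st[1:],ce[1:]) if a[4]>8]
def corners(X0,z0,z1,h,w):
    return np.array([np.r_[X0+u*a*w+v*b*h,z] for a in(-1,1) for b in(-1,1) for z in(z0,z1)])
X=np.array([.5656,-.0251])
for n,C,box in(('wrist',c,(240,150,340,380)),('scene',A,(230,150,310,240)),('side',B,(240,170,330,260))):
    print(n,G(C,(40,70,30),(88,255,255),box))
    for z0,z1,h,w in((.074,.116,.021,.012),(.116,.122,.017,.009)):
        p=np.array([proj(C,q) for q in corners(X,z0,z1,h,w)]);print('  pred',p.min(0).round(1),p.max(0).round(1))
print('bystanders: tomato in pot',G(A,(0,120,50),(9,255,255),(395,190,495,290)))
```

```text
[ 0.4 -0.7  0.8] -0.001
yaw0 167.4 d [-0.6 -0.6 -0.8] dyaw 0.04 tilt [ 2.e-04  0.e+00 -1.e+00]
[-0.09261655  0.77576438 -1.63123488] 0.023076613947604956
wrist [(array([ 260,  214,   60,  146, 7954], dtype=int32), array([289.6, 287.9]))]
  pred [255.8 211.7] [327.3 354.5]
  pred [263.8 259.2] [319.5 356.2]
scene [(array([269, 188,  11,  21, 134], dtype=int32), array([274.6, 196.8])), (array([306, 200,   4,   5,  13], dtype=int32), array([307.8, 201.8]))]
  pred [258.  182.3] [280.  210.8]
  pred [260.2 182.5] [277.6 198.2]
side [(array([278, 205,  11,  29, 278], dtype=int32), array([283.1, 219.4])), (array([243, 223,   6,   6,  29], dtype=int32), array([245.7, 225.1])), (array([240, 229,  16,  30, 424], dtype=int32), array([247.1, 244.2]))]
  pred [275.6 205.7] [289.5 234.7]
  pred [277.2 205.4] [287.8 220.7]
bystanders: tomato in pot [(array([426, 234,  26,  25, 443], dtype=int32), array([438.6, 246.2]))]
```

Call:
play_rows([
  [0.9, 0, -0.5, 0.8, 0],
  [0.9, 0, 0, 0, 0],
  [0.9, 0, 0, 0, 0],
  [0.9, 0, 0, 0, 0],
  [0.9, 0, 0, 0, 0],
])

```text
t: 22.2
position: [0.566, -0.025, 0.088]
ee_rot: [-0.0, 0.11, 0.994, -0.0]
wrist_force: [-0.3, 0.0, -1.6]
finger_gap: 0.0231
```

Call:
play_rows([
  [0.9, 0, 0, 0, 0],
  [0.9, 0, 0, 0, 0],
  [0.9, 0, 0, 0, 0],
  [0.9, 0, 0, 0, 0],
  [0.9, 0, 0, 0, 0],
])

```text
t: 22.7
position: [0.566, -0.025, 0.088]
ee_rot: [0.0, 0.11, 0.994, 0.0]
wrist_force: [0.4, -0.3, -0.6]
finger_gap: 0.023
```

```bash
python3 -c "
from h import *
s=state();print(s['position'],s['wrist_force'],s['finger_gap'],abs(s['joint_vel']).max(),s['t']);print(hand_in())"
```

```text
[ 0.56600847 -0.02496104  0.08799413] [ 0.37672454 -0.30635931 -0.56686332] 0.02300759341266715 0.0019027365358249841 22.7
the job is handed in; nothing more can be done
None
```

I put the tomato in the pot, then took the green glass from the rack and held it in the meter's light path. I handed the job in at 22.7 s, still holding the glass; no verdict is reported.

- **Tomato:** I lowered it until it touched the felt (about 7 N), then let it go. The wrist camera showed it within about 1 mm of the pot's centre.
- **Green glass:** I gripped it only by its frosted faces; the finger gap was 23 mm. At hand-in the arm was still. By my estimate the middle of the glass is about 1 mm from the beam centre, upright and turned to the beam to within 0.1°. The wrist force of about 1 N, roughly the glass's own weight, gave no sign of contact with the meter.

**Checks that were weak or disagreed:**
- My estimates of the meter's centre line differed by up to 3 mm between features (557 to 560 mm). I used 558 mm.
- The finger gap read 1 to 3 mm under the true width for both objects.
- My 12 picture views ran out after the glass was gripped. The final position was checked only with colour masks, which matched in the side view to about 1 to 2 px. The scene view of the glass was partly hidden.
- I did not check the other objects again after the last move. The blue and amber glasses were still in their slots when I gripped the green one.

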